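# Weigh two cells and fit the heavier in the lamp

## Robot

A 6-joint arm with a two-finger parallel gripper is mounted at the origin on the work surface. World frame = base frame: x ahead of the robot, y to its left, z up, the work surface at z = 0. Lengths are in mm, angles in rad, forces in N, time in s.
With the tool pointing down it reaches from about 350 to 975 mm from the base axis. Payload 7.1 kg.
Tool frame: the origin (TCP) lies at the very end of the fingers, on their centre line; the grasp point (between the pads) lies 19 mm behind it (ctrl.grasp_offset is the distance from the TCP to the grasp point, in mm); z points along the fingers, y is the line along which they close (so a half turn about z gives the same grasp; the last joint's range is limited). The gripper opens to 88 mm and grips with 3 to 60 N. Pads are 20 mm wide; open, the fingers measure 115 mm over their backs; the gripper's body (75 mm by 178 mm) begins 61 mm behind the grasp point.
Start: joints at [1.106, 0.423, 1.63, -0, 1.089, -0.019], TCP at [269.455, 563.914, 222.675] pointing down, gripper open.
Joint ranges: [-3, 3], [-0.9, 2.11], [0.09, 2.58], [-1.31, 4.45], [0.11, 2.69], [-2.54, 2.54]. Speed limits (rad/s): [2.39, 2.39, 3.01, 3.14, 3.14, 3.14].

## Interface

Orientations are given as a rotation vector (axis times angle).
In Python, from workcell import ctrl, viewer, ticket, models gives the robot as it stands.
- The arm moves only by the tool play_rows, never from a script. Its arguments are lists of equal length, an entry for each row: "dp": the shift along the world's x, y, z in mm, a list of three; "yaw": the turn about the world's z in degrees. In form: {"dp": [[tx, ty, tz], ...], "yaw": [yaw, ...]}. A call has 1 to 8 rows; each row shifts and turns the commanded pose from where the row before left it; what a row does not reach is not made up. A row lasts 1/12 s, in which the tool goes at most 41.7 mm and 7.16 degrees, less where a joint would pass 70% of its speed; a pose out of reach is approached as far as the arm can. A call is refused whole if a number of a shift passes 41.7 or a number of a turn 7.16, either way. A call with a gripper value outside its range is refused whole. "gripper" is the closure, from 0 (fully open) to 1 (shut), set as the call begins (left out, the last holds). The fingers move at their own pace and stop on an object; the grip force is fixed at half the most. Time passes only in rows, so rows that do not move let the fingers close. It gives the time, the measured TCP pose, the force, the opening and the grip force at its end, in the units of the state.
- ctrl.get_obs(): the state, without advancing time (a new reading comes with each control period).
- viewer.get_image(name): name is "side" or "top" or "wrist"; returns a dict with "pixels" (400x640x3 uint8, red, green, blue), "range_z" (400x640 float32, mm along the optical axis (not along the pixel's ray), 0 where there is no reading), "fx", "fy", "cx", "cy" (pixels), "T" (4x4, takes a point from camera to world coordinates); the wrist camera has in their place "hand_eye" (4x4, takes a point from camera to tool coordinates, whose origin is the TCP and whose axes are the flange's). Camera axes: x right, y up, looking along -z (the intrinsics and any distortion apply to the point x, -y, -z); pixel columns grow to the right and rows downward; lengths in mm; the calibration is good to about 2 mm. The wrist camera is an equidistant fisheye: a pixel r from the principal point sees the ray r / f radians off the axis. A picture is of the moment at which its call begins: read the wrist's pose just before it.
- ticket.close_job(): hands the job in; it is judged then, once.
Trained networks look in a picture, given as the dict that the camera call returned (one of the last four; its "shot" number tells which), for a name from the list of things; names that differ only in an ending like _2 or _b are one class to them, and where a whole thing is asked for, a point or a joint stands for the part that bears it (a point fixed in the world has none). Each returns a list of dicts, best first, with "conf" (0 to 1); they miss things now and then, are a little off and sometimes report something else, mostly with a low value. They report only what shows in the picture. A call takes as long as a camera call. They do not tell look-alikes from the thing itself.
- models.look_for(picture, name): "bbox" ([centre column, centre row, width, height] in pixels, round what is visible of it).
- models.landmark_of(picture, name): "location" ([column, row] in pixels: a listed point, or the origin of a listed thing).
The state is a dict: "t": time; "qpos": joint angles; "qvel": joint speeds; "joint_torque": joint torques, N m; "ee_pos": TCP position; "orientation": TCP orientation; "ft_force": force on the tool from outside, world axes, zero at the start; "moment": the same for the moment, N m; "width": finger opening in mm; "grasp_force": force on a finger pad.
Only numpy, scipy, OpenCV 4.12 (cv2) and the standard library are available. Lean on these libraries where they do the work, as an engineer would, in place of code of your own. Each camera call takes 0.05 s, during which the arm holds its last target. There are 200 camera calls.

## Task

These two batteries look alike, but the good alkaline one is the heavier: set one on each tray of the balance, gently and without dropping them, and let go so that the heavier sinks. Then take the heavier and fit it into the lamp's open battery bay, flat end against the spring leaf and + button against the black wall, pressed fully home without forcing anything; leave the lighter one lying on the balance, and do not disturb the dice, cup and coaster.

Things in the scene. Friction and masses are not known exactly. Their poses are not given: they have to be found in the camera images.
- cell_1: a D-size battery cell lying on its side, grey sleeve, bare steel ends, 34 mm diameter, 61.5 mm long over all (59.5 mm can, then a 10 mm wide, 2 mm high + button). Origin on its axis at mid-can; +x runs along the axis towards the + button; the roll about x is arbitrary. It rolls easily. The two cells look alike, but one weighs about 95 g and the other about 140 g.
- cell_2: the other D-size cell; shape, size and axes as cell_1.
- cell_1_plus (a point): the tip of cell_1's + button, on its axis 31.75 mm from its origin.
- cell_2_plus (a point): the tip of cell_2's + button, likewise.
- balance: an equal-arm kitchen balance, fixed: white base 95 x 200 mm, low pillar, aluminium beam along its y axis. Origin under the base's centre on the table, z up. The trays lie 105 mm either side along y; nothing rises above them. The pivots are delicate: press a tray, even one on its stop, with no more than 12 N. A tray starts to give way at well under 1 N when both are empty.
- pan_left: left tray (at +y of the balance): a stainless trough along its y axis, 86 mm long inside low end walls (7 mm), 56 mm wide: floor strip 14 mm wide, sides sloping up at 15 degrees to 6 mm above the floor. Origin on the floor at the tray's centre, z up. Stays level and moves only up and down, damped. Floor 58 mm above the table with both empty; down on its hard stop 48 mm, up 68 mm.
- pan_right: right tray (at -y of the balance), as the left one. As one tray goes down the other goes up as far; with unequal loads the heavier goes to its lower stop within about a second.
- lamp: a battery lamp standing fixed: aluminium base 100 (x) x 168 (y) mm, deck 30 mm high, small toggle switch on it. Origin under the base's centre (within 1 mm) on the table; z up. At its -y end a stem leans outwards and carries a white shade 92 mm wide, 150 to 207 mm above the table, centred 104 mm from the origin towards -y. The open battery bay is at the +y part of the deck.
- bay (a point): the battery bay: mid-can of a cell lying home in it, 39 mm above the table, were the cradle in the middle of its slots. Axes as the lamp's. A black cradle along y in a 33 mm wide recess, floor 22 mm above the table, 8 mm below deck: a cell stands 26 mm proud. It is clamped in long slots and sits anywhere up to 12 mm either way along y, with its wall and leaf; this is not measured.
- bay_plus (a point): tip of the + button of a cell at home, likewise for the cradle in mid-slot: on the inner face of the cradle's rigid + wall at its +y end, 39 mm above the table. The wall is 30 mm wide, 4 mm thick, its top 42 mm above the table: a level cell clears it while its axis is more than 59 mm above the table.
- bay_leaf (a point): foot of the spring contact at the cradle's -y end (mid-slot): a steel leaf 18 mm wide, upright to 64 mm above the table, then a lip slanting back (-y) to 74 mm; its free face 56.5 mm from the + wall. Yields towards -y at 0.4 N per mm for 7 mm, then the cell meets rigid ribs either side of it, also to 64 mm: a level cell is then 2 mm clear of the + wall and can go down. At home it is 5 mm back.
- bay_floor (a point): on the cradle floor under point bay, 22 mm above the table; a cell at home lies on it. Friction on leaf and wall holds a cell up, so it must be pressed down to the floor. Pressed with more than 18 N, all contacts with the lamp added up, the cradle cracks; the leaf itself takes about 3 N before the cell meets the ribs.
- dice_cup: bystander: red dice cup standing upright, 72 mm wide, 88 mm tall; origin under its centre.
- coaster: bystander: round stainless coaster, 96 mm wide, 4 mm thick, with the four dice on it; origin under its centre.
- die_1: bystander: white die, 19 mm, on the coaster; origin under its centre.
- die_2: bystander: white die, 19 mm, on the coaster; origin under its centre.
- die_3: bystander: white die, 19 mm, on the coaster; origin under its centre.
- die_4: bystander: white die, 19 mm, on the coaster; origin under its centre.
Mind the look-alikes: they are no part of the job. Leave any orange look-alike of the cell_1 alone. What is shaped like the cell_2 but yellow is not meant.

How it is judged (in metres and radians):
On the way:
1. the cells lie on opposite trays, both let go, and one tray has sunk to its stop and the other risen (((contact force between cell_2 and pan_left above 0.3 N and contact force between cell_1 and pan_right above 0.3 N) or (contact force between cell_1 and pan_left above 0.3 N and contact force between cell_2 and pan_right above 0.3 N)) and ((z of pan_left in the frame of balance below 0.051 m and z of pan_right in the frame of balance above 0.065 m) or (z of pan_right in the frame of balance below 0.051 m and z of pan_left in the frame of balance above 0.065 m)) and contact force between the fingers and cell_1 below 0.05 N and contact force between the fingers and cell_2 below 0.05 N), for 0.4 s.
At the end, for the whole second after the job is handed in: the heavier cell lies home between leaf and + wall, + button at the wall (at most 2 mm above its seat, within 4 mm of the recess's middle, 14 mm of mid-slot place along it, 4 degrees of its line); the lighter cell lies on a tray of the balance; both let go and at rest (x of cell_2 in the frame of bay between -0.004 and 0.004 m and y of cell_2 in the frame of bay between -0.014 and 0.014 m and z of cell_2 in the frame of bay between -0.004 and 0.002 m and distance between cell_2_plus and bay_plus below 0.016 m and angle between the x axis of cell_2 and the y axis of lamp, either way round below 0.07 rad and contact force between the fingers and cell_2 below 0.05 N and linear speed of each of cell_2, cell_1 below 0.02 m/s and (contact force between cell_1 and pan_left above 0.3 N or contact force between cell_1 and pan_right above 0.3 N) and contact force between the fingers and cell_1 below 0.05 N); the robot touches nothing.
It fails at once if a tray of the balance pressed with more than 12 N (contact force between any of pan_left, pan_right and anything else above 12 N).
It fails at once if the lamp or its bay pressed with more than 18 N (contact force between lamp and anything else above 18 N).
It fails at once if a cell dropped or flung: faster than 0.3 m/s while not held ((linear speed of cell_1 above 0.3 m/s and contact force between the fingers and cell_1 below 0.05 N) or (linear speed of cell_2 above 0.3 m/s and contact force between the fingers and cell_2 below 0.05 N)).
It fails at once if cup, coaster or a die moved more than 2 cm, or the cup tipped over (distance of any of dice_cup, coaster, die_1, die_2, die_3, die_4 from where it was at the start of the episode above 0.02 m or angle between dice_cup's own z axis and vertical above 0.5 rad).
It also fails if it takes over 72 s, if anything falls off the work surface, if the arm or the gripper's body presses on something with over 40 N, if the wrist force passes 120 N, or if a joint passes its speed limit or range.

## Working session

There is one attempt and no reset: what is moved stays moved. The work goes in short steps, Python scripts to look and compute and a tool call to move; the robot and the scene stay as the last step left them, time stands still between calls to the robot, and variables do not carry over. Pictures are saved under pics/ and viewed, at most 10 in all, crops included, and the job is handed in when it is done.

Besides the shell and the picture viewer there is one more tool, called as name(argument=value, ...), one argument or row to a line, values as JSON. play_rows: Moves the arm, as the interface text tells. Its arguments: {"type":"object","properties":{"dp":{"type":"array"},"yaw":{"type":"array"},"gripper":{"type":"number"}},"required":["dp","yaw"]}

```bash
mkdir -p pics; cat > h.py <<'E'
import numpy as np, cv2
from scipy.spatial.transform import Rotation as R
from workcell import ctrl, viewer, ticket, models
def pts(im):
    z=im["range_z"]; v,u=np.mgrid[0:z.shape[0],0:z.shape[1]]
    P=np.stack([(u-im["cx"])/im["fx"]*z,-(v-im["cy"])/im["fy"]*z,-z],-1)
    W=P@im["T"][:3,:3].T+im["T"][:3,3]; W[z==0]=np.nan
    return W
def save(im,n): cv2.imwrite("pics/"+n,cv2.cvtColor(im["pixels"],cv2.COLOR_RGB2BGR))
E
python3 - <<'E'
from h import *
np.set_printoptions(precision=1,suppress=True)
o=ctrl.get_obs();print(o)
for c in("top","side"):
    im=viewer.get_image(c);save(im,c+"0.png");W=pts(im);np.save(c+"0.npy",W)
    print(c,im["fx"],im["fy"],im["T"],[k for k in im])
    for n in["cell_1","cell_1_plus","balance","pan_left","pan_right","lamp","bay","bay_plus","bay_leaf","dice_cup","coaster"]:
        for d in models.landmark_of(im,n)[:5]:
            u,v=d["location"];print(n,round(d["conf"],2),np.round([u,v]),W[min(int(round(v)),399),min(int(round(u)),639)])
E
```

```text
{'t': 0.0, 'qpos': array([ 1.1,  0.4,  1.6, -0. ,  1.1, -0. ]), 'qvel': array([ 0., -0.,  0.,  0., -0., -0.]), 'joint_torque': array([ -0. , -54.5, -27.4,   0.1,   0. ,  -0. ]), 'ee_pos': array([269.2, 563.4, 221.9]), 'orientation': array([-0.7, -3.1,  0. ]), 'ft_force': array([ 0.4, -0.8, -0.8]), 'moment': array([ 0., -0., -0.]), 'grasp_force': 0.0, 'width': 88.00842261734299}
top 433.4578218610066 433.4578218610066 [[  -0.     1.    -0.2  364.4]
 [  -1.    -0.    -0.    69.5]
 [  -0.     0.2    1.  1101.8]
 [   0.     0.     0.     1. ]] ['pixels', 'range_z', 'fx', 'fy', 'cx', 'cy', 'T', 'shot']
cell_1 0.91 [327. 295.] [344.4  75.7  25.6]
cell_1 0.87 [398. 250.] [452.3 -99.4  31.3]
cell_1 0.71 [311. 252.] [448.6 114.5  29.4]
cell_1 0.62 [383. 295.] [344.2 -59.2  33.7]
cell_1_plus 0.73 [316. 259.] [431.  102.   34.5]
balance 0.58 [330. 181.] [625.7  66.4  40.3]
balance 0.21 [308. 251.] [450.9 121.9  31. ]
pan_left 0.66 [330. 178.] [633.4  66.3  40.7]
pan_left 0.62 [288. 177.] [632.9 170.9  56.2]
pan_right 0.6 [371. 175.] [635.6 -35.2  58.9]
lamp 0.59 [451. 205.] [ 560.2 -229.9   50.
[... 591 characters left out ...]
2  27. ]
cell_1 0.78 [281. 277.] [ 459.9 -118.7   30.2]
cell_1 0.64 [237. 219.] [359.8  68.7  28.5]
cell_1 0.55 [278. 204.] [459.6 110.2  31.6]
cell_1_plus 0.56 [219. 218.] [310.  105.2   1.7]
balance 0.78 [349. 222.] [619.5  -3.1  63.7]
pan_left 0.73 [342. 179.] [626.5 160.1  59.1]
pan_right 0.9 [359. 234.] [636.9 -37.5  58.3]
lamp 0.73 [339. 336.] [ 544.9 -355.6  182. ]
lamp 0.67 [276. 207.] [454.2 104.4  27.2]
bay 0.93 [336. 309.] [ 559.  -237.6   75. ]
bay_plus 0.85 [332. 297.] [ 560.5 -175.1   25.1]
bay_leaf 0.6 [338. 329.] [ 544.6 -346.4  185.7]
dice_cup 0.55 [316. 138.] [581.9 400.5  31.6]
dice_cup 0.41 [274. 284.] [ 444.9 -133.3   27.5]
coaster 0.98 [412. 289.] [ 733.4 -155.5    3.6]
```

```bash
python3 -c "
import cv2
a=cv2.imread('pics/top0.png');cv2.imwrite('pics/t1.png',cv2.resize(a[120:330,270:510],None,fx=3.3,fy=2.8,interpolation=cv2.INTER_CUBIC)[:600,:800])
a=cv2.imread('pics/side0.png');cv2.imwrite('pics/s1.png',cv2.resize(a[150:390,180:460],None,fx=2.5,fy=2.5,interpolation=cv2.INTER_CUBIC))"
```

```text
(no output)
```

View pics/t1.png

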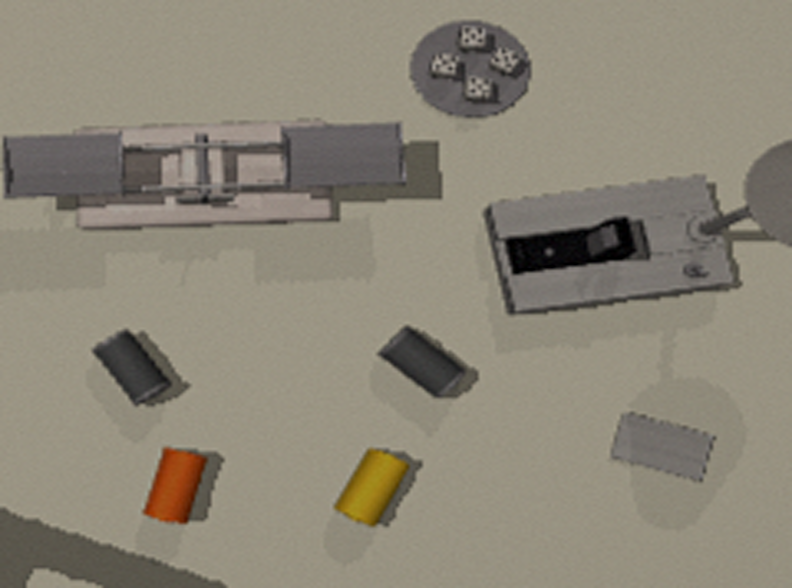

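View pics/s1.png

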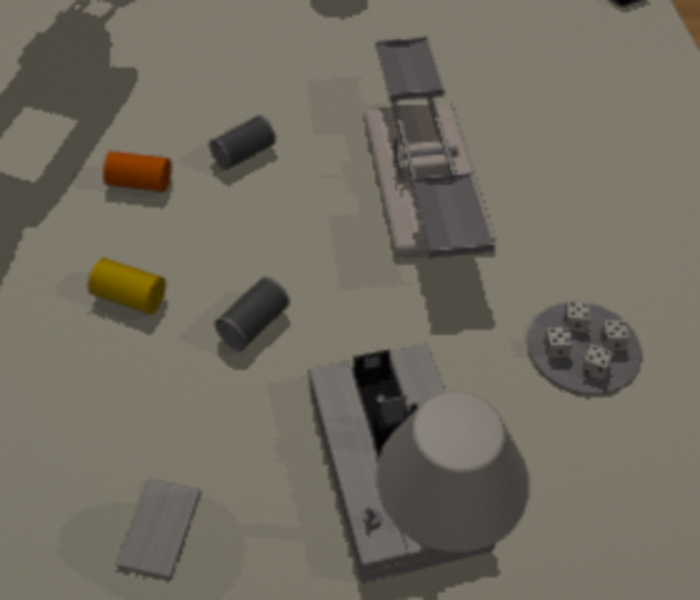

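The pictures show grey cells at roughly (450,112) and (452,-105), the orange and yellow decoys nearer the base, the balance at (630,66), and the lamp at (555,-240) turned by a few degrees. Next I fit poses from the depth data.

```bash
python3 - <<'E'
from h import *
np.set_printoptions(precision=1,suppress=True)
T=np.load("top0.npy").reshape(-1,3);S=np.load("side0.npy").reshape(-1,3)
def near(P,c,r,z0,z1):
    P=P[~np.isnan(P[:,0])];return P[(np.hypot(P[:,0]-c[0],P[:,1]-c[1])<r)&(P[:,2]>z0)&(P[:,2]<z1)]
for c in((450,114),(452,-106)):
    for nm,P in(("top",T),("side",S)):
        q=near(P,c,50,12,60)
        (u,v),(w,h),a=cv2.minAreaRect(q[:,:2].astype(np.float32))
        m=q[:,:2].mean(0);_,s,V=np.linalg.svd(q[:,:2]-m);
        print(c,nm,len(q),m,"rect",u,v,w,h,a,"axis deg",np.degrees(np.arctan2(V[0,1],V[0,0])),q[:,2].max())
for nm,P in(("top",T),("side",S)):
  for c in((633,171),(636,-35)):
    q=near(P,c,75,50,75);print("pan",nm,len(q),cv2.minAreaRect(q[:,:2].astype(np.float32)),np.median(q[:,2]))
  q=near(P,(555,-240),130,24,36);print("deck",nm,len(q),cv2.minAreaRect(q[:,:2].astype(np.float32)),np.median(q[:,2]))
  q=near(P,(560,-215),60,-10,100)
  for lo,hi in((5,26),(36,48),(48,80)):
    r=q[(q[:,2]>lo)&(q[:,2]<hi)];print(nm,lo,hi,len(r),r.min(0) if len(r) else 0,r.max(0) if len(r) else 0,np.median(r,0) if len(r) else 0)
E
```

```text
(450, 114) top 329 [452.9 118.6] rect 452.9392395019531 118.46871948242188 60.792667388916016 32.510986328125 33.84928894042969 axis deg -146.14230776713634 38.71918199971469
(450, 114) side 316 [455.9 107.8] rect 455.3297119140625 114.38004302978516 63.620338439941406 36.314945220947266 31.69675064086914 axis deg -149.87235336288637 36.35657664215569
(452, -106) top 342 [455.4 -98.9] rect 456.39935302734375 -100.67999267578125 61.710044860839844 33.51785659790039 47.31980895996094 axis deg -133.30115426834115 37.37953033558097
(452, -106) side 467 [ 459.3 -110.6] rect 459.05059814453125 -104.9329833984375 62.97777557373047 32.84492492675781 45.945823669433594 axis deg -136.94356265422886 37.90619780813449
pan top 791 ((628.1250610351562, 168.0941162109375), (56.451107025146484, 89.05560302734375), 1.6100475788116455) 59.2203385286507
pan top 811 ((635.6633911132812, -40.952674865722656), (56.627716064453125, 90.01888275146484), 1.8539320230484009) 59.16883583547883
deck top 2081 ((562.279052734375, -245.42308044433594), (100.60734558105469, 169.09303283691406), 8.752945899963379) 28
[... 211 characters left out ...]
48.1] [ 577.9 -228.    76.3] [ 560.8 -238.4   61.8]
pan side 527 ((629.058349609375, 164.215576171875), (57.15660095214844, 94.87715911865234), 3.353860855102539) 61.28046207413104
pan side 812 ((636.6232299804688, -43.8011589050293), (56.543548583984375, 93.09163665771484), 3.0185751914978027) 61.17745990182982
deck side 1938 ((563.1461791992188, -248.8838653564453), (100.25975036621094, 169.9643096923828), 8.249573707580566) 30.678861687923586
side 5 26 305 [ 504.5 -251.1    5.3] [ 576.4 -167.9   26. ] [ 550.9 -194.9   22.8]
side 36 48 100 [ 537.8 -256.8   36.1] [ 570.2 -169.9   48. ] [ 554.  -177.4   41.9]
side 48 80 143 [ 547.  -256.1   48.1] [ 578.1 -231.1   77.7] [ 557.2 -240.    62.2]
```

play_rows(
  dp=[
    [20,-41,5],
    [20,-41,5],
    [20,-41,5],
    [20,-41,5],
    [20,-41,5],
    [20,-41,5],
    [10,-41,5],
    [5,-41,5],
  ],
  yaw=[0,0,0,0,0,0,0,0],
)

```text
t: 1.87
ee_pos: [394.3, 257.7, 260.3]
orientation: [0.694, 3.063, 0.001]
ft_force: [0.5, -0.5, -0.8]
width: 88.1
grasp_force: 0.0
```

play_rows(
  dp=[
    [10,-40,-10],
    [10,-40,-10],
    [10,-40,-10],
    [15,-40,-10],
    [20,-40,-10],
    [0,0,0],
  ],
  yaw=[7,7,7,7,7,0],
)

```text
t: 2.37
ee_pos: [449.8, 87.3, 217.0]
orientation: [0.145, -3.138, 0.002]
ft_force: [-0.9, 0.9, -0.3]
width: 87.5
grasp_force: 0.0
```

```bash
cat >> h.py <<'E'
def wpts(im,o):
    z=im["range_z"].astype(float); v,u=np.mgrid[0:z.shape[0],0:z.shape[1]]
    a=u-im["cx"];b=v-im["cy"];r=np.hypot(a,b)+1e-9;th=r/im["fx"];t=np.tan(th)
    P=np.stack([a/r*t*z,-b/r*t*z,-z],-1)
    X=np.eye(4);X[:3,:3]=R.from_rotvec(o["orientation"]).as_matrix();X[:3,3]=o["ee_pos"]
    M=X@im["hand_eye"];W=P@M[:3,:3].T+M[:3,3];W[(z==0)|(th>1.45)]=np.nan
    return W
def wproj(im,o,p):
    X=np.eye(4);X[:3,:3]=R.from_rotvec(o["orientation"]).as_matrix();X[:3,3]=o["ee_pos"]
    q=np.linalg.inv(X@im["hand_eye"])@np.r_[p,1];x,y,z=q[0],-q[1],-q[2]
    r=np.hypot(x,y);th=np.arctan2(r,z);return im["cx"]+im["fx"]*th*x/r,im["cy"]+im["fy"]*th*y/r
E
python3 - <<'E'
from h import *
np.set_printoptions(precision=2,suppress=True)
o=ctrl.get_obs();im=viewer.get_image("wrist");save(im,"w1.png");W=wpts(im,o);np.save("w1.npy",W)
print(o["ee_pos"],o["orientation"],im["fx"],im["hand_eye"])
for n in["cell_1","cell_1_plus","pan_left","bay_plus"]:
    for d in models.landmark_of(im,n)[:5]:
        u,v=d["location"];print(n,round(d["conf"],2),np.round([u,v]),W[min(int(round(v)),399),min(int(round(u)),639)])
print(wproj(im,o,(454,116,17)),wproj(im,o,(457,-103,17)))
E
```

```text
[449.77  87.25 216.97] [ 0.14 -3.14  0.  ] 309.70691628693146 [[   0.      0.95    0.3    84.88]
 [   1.     -0.      0.     -0.32]
 [   0.      0.3    -0.95 -161.11]
 [   0.      0.      0.      1.  ]]
cell_1 0.93 [177. 167.] [449.74 -94.39  28.06]
cell_1 0.87 [329.  92.] [350.11  84.84  32.28]
cell_1 0.72 [348. 182.] [449.65 116.51  33.1 ]
cell_1_plus 0.91 [335.  66.] [320.1   88.64  30.72]
cell_1_plus 0.84 [335. 159.] [426.89  99.65  18.58]
pan_left 0.89 [370. 320.] [419.63  97.58 311.4 ]
bay_plus 0.65 [121. 236.] [ 561.19 -202.66   22.19]
(np.float64(346.1134869594824), np.float64(182.15874571391646)) (np.float64(174.9843524571946), np.float64(170.33810849208646))
```

View pics/w1.png

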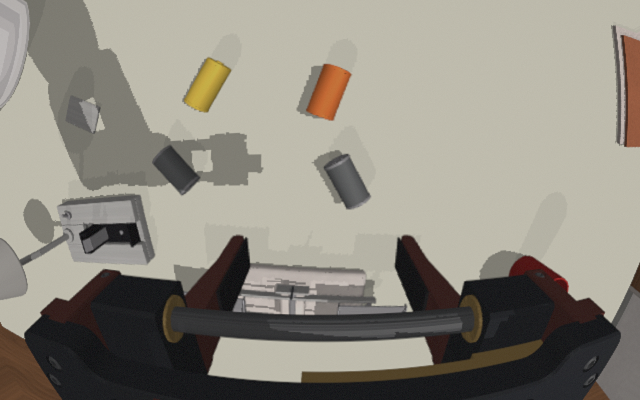

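```bash
python3 -c "
import cv2,numpy as np
a=cv2.imread('pics/w1.png')
f=lambda s:cv2.resize(s,None,fx=6,fy=6,interpolation=cv2.INTER_CUBIC)
cv2.imwrite('pics/w1c.png',np.hstack([f(a[140:205,145:210]),f(a[145:210,315:380])]))
W=np.load('w1.npy').reshape(-1,3)
for c in((453,115),(457,-103)):
    q=W[(np.hypot(W[:,0]-c[0],W[:,1]-c[1])<50)&(W[:,2]>12)&(W[:,2]<45)]
    print(cv2.minAreaRect(q[:,:2].astype(np.float32)),np.percentile(q[:,2],98))
"
```

```text
((451.80682373046875, 116.34609985351562), (62.19627380371094, 34.440391540527344), 33.48752975463867) 33.562124370415376
((455.5792236328125, -100.676513671875), (60.803524017333984, 31.80290412902832), 48.377418518066406) 33.67117705210243
```

View pics/w1c.png

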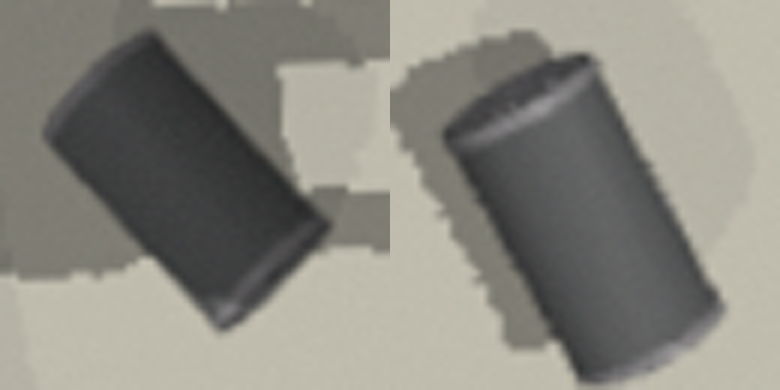

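play_rows(
  dp=[
    [-13,-3,-30],
    [-13,-3,-30],
    [-13,-3,-30],
    [-13,-3,-30],
    [-13,-3,-27],
    [0,0,0],
    [0,0,0],
  ],
  yaw=[6,6,6,6,4,0,0],
)

```text
t: 3.2
ee_pos: [382.3, 77.3, 70.5]
orientation: [0.891, -3.009, -0.001]
ft_force: [0.7, 0.0, 1.0]
width: 87.8
grasp_force: 0.0
```

```bash
cat > look.py <<'E'
from h import *
import sys
np.set_printoptions(precision=2,suppress=True)
def rep(o):
    M=R.from_rotvec(o["orientation"]).as_matrix();print(o["t"],o["ee_pos"],"head",np.degrees(np.arctan2(M[1,1],M[0,1])),"tilt",M[:2,2],"q1,q6",np.degrees(o["qpos"][[0,5]]),"ft",o["ft_force"])
def shot(n,names):
    o=ctrl.get_obs();im=viewer.get_image("wrist");save(im,n+".png");W=wpts(im,o);np.save(n+".npy",W);rep(o)
    for m in names:
        for d in models.landmark_of(im,m)[:4]:
            u,v=d["location"];print(m,round(d["conf"],2),np.round([u,v]),W[min(int(round(v)),399),min(int(round(u)),639)])
    return o,im,W
def rect(W,c,r=50,z0=12,z1=45):
    q=W.reshape(-1,3);q=q[(np.hypot(q[:,0]-c[0],q[:,1]-c[1])<r)&(q[:,2]>z0)&(q[:,2]<z1)]
    print(len(q),cv2.minAreaRect(q[:,:2].astype(np.float32)),np.percentile(q[:,2],98))
E
python3 - <<'E'
from look import *
o,im,W=shot("w2",["cell_1","cell_1_plus"]);rect(W,(452,116))
u,v=map(int,wproj(im,o,(452,116,17)));print(u,v)
c=im["pixels"][max(v-50,0):v+50,max(u-60,0):u+60,::-1];cv2.imwrite("pics/w2c.png",cv2.resize(c,None,fx=5,fy=5,interpolation=cv2.INTER_CUBIC))
E
```

```text
3.2 [382.29  77.34  70.54] head 122.99943641012814 tilt [-0. -0.] q1,q6 [   9.69 -113.32] ft [0.73 0.02 1.04]
cell_1 0.79 [101. 180.] [448.99 -94.57  28.15]
cell_1 0.67 [189.  85.] [344.79 -53.56  31.91]
cell_1 0.62 [357. 190.] [344.88  80.95  33.76]
cell_1 0.24 [ 18. 191.] [ 526.95 -201.7    29.31]
cell_1_plus 0.98 [388. 163.] [318.76  91.25  21.36]
cell_1_plus 0.85 [312. 277.] [427.94  97.47  14.96]
1580 ((451.7547912597656, 116.33815002441406), (62.21882629394531, 33.72526168823242), 34.801727294921875) 33.318718920883
315 307
```

View pics/w2c.png

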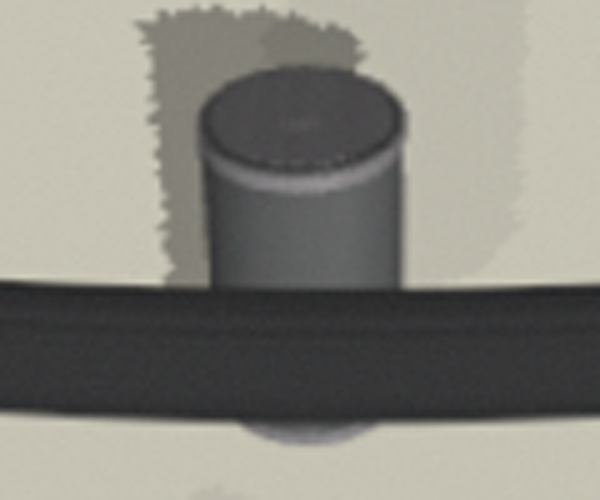

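```bash
python3 - <<'E'
from look import *
W=np.load("w2.npy").reshape(-1,3)
a=np.radians(33.9);ax=np.array([np.cos(a),np.sin(a)]);n=np.array([-ax[1],ax[0]])
d=W[:,:2]-[451.75,116.3];s=d@ax;l=d@n;z=W[:,2]
m=(abs(l)<17)&(z>4)&(z<32)&(s<-24)&(s>-38)
r=np.hypot(l[m],z[m]-16.5)
for lo,hi in((0,3),(3,5),(5,7),(7,9),(9,12),(12,15)):
    k=(r>=lo)&(r<hi);print(lo,k.sum(),np.median(s[m][k]),s[m][k].std())
im=cv2.imread("pics/w2.png",0)[265:305,290:345];print(im.min())
c=im[2:22,2:50];print(c[::1,::2])
E
```

```text
0 20 -30.251348159680695 0.40245680379896887
3 61 -29.803284164034643 0.8102454009469624
5 46 -28.492419974535245 0.4483814523848572
7 71 -28.394303342812673 0.5432750129191836
9 164 -28.517867801679802 0.5078525603043267
12 189 -28.571646640531824 0.4816625962600776
55
[[128 126 129 129 130 131 129 129 122 118 119 119 119 120 119 120 119 143
  169 185 183 185 185 185]
 [128 130 129 130 128 128 129 129 121 121 119 120 120 119 119 119 119 123
  167 185 184 184 184 185]
 [128 130 128 129 128 127 130 128 123 116 110 111 109 111 114 115 118 139
  184 185 185 184 184 185]
 [129 128 128 130 129 128 130 122 120 101  88  88  82  90  97  98 112 167
  187 186 185 183 185 184]
 [129 128 128 130 129 128 121  90  76  73  74  74  72  74  74  72  79 145
  184 186 185 184 185 184]
 [128 129 128 129 128 109  83  76  70  71  74  72  72  75  74  72  73  90
  121 181 186 185 185 184]
 [128 129 130 128  98  77  72  75  73  76  74  75  73  75  75  73  72  71
   81 120 175 185 184 184]
 [129 129 131 120  74  69  72  74  75  72  76  73  74  75  74  75  72  72
   71  75 141 185 185 185]
 [130 129 123  90  70
[... 491 characters left out ...]
03  59  72  74  73  73  73  75  73  74  74  78  77  72  76  71  73
   74  75  75  59 140 186]
 [129 102  61  72  72  74  74  73  73  74  77  81  81  81  75  74  73  74
   74  74  78  60 141 185]
 [129  98  56  71  72  73  76  73  72  74  77  80  82  78  74  73  72  72
   73  75  76  58 142 185]
 [129 100  56  70  73  75  74  74  73  73  75  76  76  75  75  73  73  74
   74  77  69  68 144 185]
 [128 103  61  63  74  74  76  71  74  75  73  72  73  76  74  74  75  74
   74  73  59  86 153 187]
 [129 101  66  55  73  74  73  74  72  76  72  72  74  76  74  74  72  74
   72  64  62  99 169 186]
 [129 105  70  57  68  74  75  74  74  76  72  75  73  74  74  72  75  74
   68  56  77 107 184 184]]
```

The end-face depth bulges 1.7 mm at the centre, so A's + is at the 213° end and heading 123 is right. Now I grasp it.

play_rows(
  dp=[
    [23.5,13,0],
    [23.5,13,0],
    [23,13.5,0],
    [0,0,-20],
    [0,0,-20],
    [0,0,-20],
    [0,0,0],
    [0,0,0],
  ],
  yaw=[1,0,0,0,0,0,0,0],
)

```text
t: 4.02
ee_pos: [454.2, 116.4, 11.5]
orientation: [-0.919, 3.004, -0.0]
ft_force: [-0.3, -0.5, 0.3]
width: 88.0
grasp_force: 0.0
```

play_rows(
  dp=[
    [0,0,0],
    [0,0,0],
    [0,0,0],
    [0,0,0],
    [0,0,0],
    [0,0,0],
  ],
  yaw=[0,0,0,0,0,0],
  gripper=1,
)

```text
t: 4.52
ee_pos: [453.5, 116.1, 11.1]
orientation: [-0.92, 3.003, -0.0]
ft_force: [0.1, 0.0, -0.0]
width: 51.2
grasp_force: 0.0
```

play_rows(
  dp=[
    [0,0,0],
    [0,0,0],
    [0,0,0],
    [0,0,0],
    [0,0,25],
    [0,0,30],
    [0,0,35],
    [0,0,20],
  ],
  yaw=[0,0,0,0,0,-3,-6,-7],
)

```text
t: 5.18
ee_pos: [454.0, 116.2, 123.2]
orientation: [-0.485, 3.102, 0.0]
ft_force: [0.4, 1.1, -0.8]
width: 33.5
grasp_force: 30.0
```

play_rows(
  dp=[
    [20,6,5],
    [20,6,0],
    [20,6,0],
    [20,6,0],
    [20,6,0],
    [20,6,0],
    [20,6,0],
    [20,6,0],
  ],
  yaw=[-7,-7,-7,-7,-7,-7,-7,-7],
)

```text
t: 5.85
ee_pos: [613.8, 164.2, 125.3]
orientation: [-1.03, -2.967, 0.001]
ft_force: [-0.5, -0.4, -0.7]
width: 33.3
grasp_force: 30.0
```

play_rows(
  dp=[
    [10,2,0],
    [5,0,0],
    [0,0,0],
    [0,0,0],
    [0,0,0],
    [0,0,0],
    [0,0,0],
    [0,0,0],
  ],
  yaw=[-7,-7,-7,-7,-7,-7,-7,-1],
)

```text
t: 6.52
ee_pos: [627.9, 166.0, 125.3]
orientation: [-2.186, -2.255, 0.001]
ft_force: [0.1, -0.5, -1.3]
width: 32.9
grasp_force: 30.0
```

```bash
python3 - <<'E'
from look import *
o,im,W=shot("w3",["pan_left","pan_right","balance"]);print(o["width"],o["grasp_force"])
rect(W,(628,166),75,50,75);rect(W,(636,-42),75,50,75)
# bystander lamp deck while here
rect(W,(562,-246),130,24,36)
E
```

```text
6.5167 [627.89 165.97 125.26] head 1.7852678856451571 tilt [-0. -0.] q1,q6 [13.76 11.97] ft [ 0.08 -0.47 -1.31]
pan_left 0.85 [322. 212.] [626.2  195.39 136.03]
32.932876223687394 30.00059723854065
3865 ((627.1815795898438, 179.1129913330078), (56.05461502075195, 65.81929779052734), 1.9412298202514648) 64.41058497047831
608 ((633.9703979492188, -6.013402938842773), (55.99061965942383, 19.32626724243164), 3.7481305599212646) 64.74733396607203Traceback (most recent call last):
  File "<stdin>", line 5, in <module>
  File "look.py", line 14, in rect
    print(len(q),cv2.minAreaRect(q[:,:2].astype(np.float32)),np.percentile(q[:,2],98))
                                                             ~~~~~~~~~~~~~^^^^^^^^^^^
    return _quantile_unchecked(
        a, q, axis, out, overwrite_input, method, keepdims, weights)
    return _ureduce(a,
                    func=_quantile_ureduce_func,
    ...<5 lines>...
                    overwrite_input=overwrite_input,
                    method=method)
    r = func(a, **kwargs)
    result = _quantile(arr,
                       quantiles=q,
    ...<2 lines>...
                       out=out,
                       weights=wgt)
    slices_having_nans = np.isnan(arr[-1, ...])
                                  ~~~^^^^^^^^^
IndexError: index -1 is out of bounds for axis 0 with size 0
```

play_rows(
  dp=[
    [0,1,-30],
    [0,0,-15],
    [0,0,-8],
    [0,0,-4],
    [0,0,-3],
    [0,0,-2],
    [0,0,-1],
    [0,0,0],
  ],
  yaw=[0,0,0,0,0,0,0,0],
)

```text
t: 7.38
ee_pos: [628.8, 167.2, 63.4]
orientation: [2.181, 2.261, 0.001]
ft_force: [-0.0, 0.7, -0.5]
width: 33.6
grasp_force: 30.0
```

play_rows(
  dp=[
    [0,0,-0.8],
    [0,0,-0.8],
    [0,0,-0.4],
    [0,0,0],
  ],
  yaw=[0,0,0,0],
)

```text
t: 7.72
ee_pos: [628.4, 167.1, 60.9]
orientation: [2.181, 2.261, 0.0]
ft_force: [-0.1, 0.4, -0.4]
width: 33.4
grasp_force: 30.0
```

play_rows(
  dp=[
    [0,0,-0.4],
    [0,0,-0.4],
    [0,0,0],
  ],
  yaw=[0,0,0],
)

```text
t: 7.97
ee_pos: [628.3, 167.1, 59.9]
orientation: [-2.181, -2.261, 0.0]
ft_force: [0.0, -0.5, -0.6]
width: 32.9
grasp_force: 30.0
```

play_rows(
  dp=[
    [0,0,-0.3],
    [0,0,-0.3],
    [0,0,0],
  ],
  yaw=[0,0,0],
)

```text
t: 8.22
ee_pos: [628.3, 167.1, 59.3]
orientation: [-2.181, -2.261, 0.0]
ft_force: [-0.3, -0.7, -1.2]
width: 33.5
grasp_force: 30.0
```

play_rows(
  dp=[
    [0,0,-0.3],
    [0,0,-0.3],
    [0,0,0],
  ],
  yaw=[0,0,0],
)

```text
t: 8.47
ee_pos: [628.3, 167.1, 58.8]
orientation: [-2.181, -2.261, 0.0]
ft_force: [-0.3, 1.0, -1.4]
width: 33.4
grasp_force: 30.0
```

play_rows(
  dp=[
    [0,0,0],
    [0,0,0],
    [0,0,0],
    [0,0,0],
    [0,0,0],
    [0,0,0],
    [0,0,0],
  ],
  yaw=[0,0,0,0,0,0,0],
  gripper=0,
)

```text
t: 9.05
ee_pos: [628.3, 167.1, 58.8]
orientation: [2.181, 2.261, 0.0]
ft_force: [0.6, 0.0, 0.5]
width: 76.2
grasp_force: 0.0
```

play_rows(
  dp=[
    [0,0,20],
    [0,0,40],
    [0,0,40],
    [-35,-20,10],
    [-35,-40,0],
    [-30,-40,0],
    [-20,-40,0],
    [-20,-40,0],
  ],
  yaw=[0,0,0,-5,-7,-7,-7,-7],
)

```text
t: 9.72
ee_pos: [502.2, 6.9, 169.2]
orientation: [2.737, 1.542, 0.001]
ft_force: [0.4, -0.8, -0.2]
width: 87.8
grasp_force: 0.0
```

play_rows(
  dp=[
    [4,-25,-30],
    [4,-24,-30],
    [0,0,-35],
    [0,0,0],
    [0,0,0],
  ],
  yaw=[-6,-6,0,0,0],
)

```text
t: 10.13
ee_pos: [510.1, -41.1, 72.7]
orientation: [-2.878, -1.253, 0.006]
ft_force: [-0.5, 0.4, 0.4]
width: 87.7
grasp_force: 0.0
```

```bash
python3 - <<'E'
from look import *
o,im,W=shot("w4",["cell_1","cell_1_plus"]);rect(W,(456,-102))
W=W.reshape(-1,3)
for deg in(46,47,48):
  a=np.radians(deg);ax=np.array([np.cos(a),np.sin(a)]);n=np.array([-ax[1],ax[0]])
  d=W[:,:2]-[455.6,-100.7];s=d@ax;l=d@n;z=W[:,2]
  m=(abs(l)<17)&(z>4)&(z<32)&(s>24)&(s<38)
  r=np.hypot(l[m],z[m]-16.5)
  for lo,hi in((0,3),(3,5),(5,7),(7,9),(9,12),(12,15)):
    k=(r>=lo)&(r<hi);print(deg,lo,k.sum(),np.median(s[m][k]),s[m][k].std(),np.polyfit(l[m][k],s[m][k],1)[0])
E
```

```text
10.1333 [510.1  -41.14  72.73] head -42.94988973495642 tilt [-0.  0.] q1,q6 [-5.95 37.  ] ft [-0.49  0.37  0.44]
cell_1 0.9 [218. 335.] [503.62  -4.45 169.58]
cell_1 0.86 [105. 231.] [367.2   79.54  33.  ]
cell_1 0.56 [330. 306.] [466.84 -96.61  32.64]
cell_1_plus 0.65 [ 89. 247.] [335.13  85.36  32.41]
1630 ((457.1328430175781, -101.88723754882812), (60.98668670654297, 33.3069953918457), 46.39318084716797) 33.572235516762554
46 0 22 28.988481368589078 0.35668100742401937 -0.038758674932810634
46 3 39 29.165972295109228 0.5507285340665173 -0.04415865314663821
46 5 56 29.389310486726657 0.4036132072042807 -0.028705455715081516
46 7 80 29.30130749037143 0.3994851312846353 -0.008256521012466588
46 9 154 29.21780808674736 0.5458320161554006 -0.027255956914111392
46 12 181 29.135851221682117 0.7091670543958694 -0.031231399306629423
47 0 21 28.94980110313589 0.3618908739339636 -0.059680887711414665
47 3 42 29.123870907961166 0.5169013441893584 -0.03051507798717137
47 5 55 29.34308231611332 0.39262296676681063 0.008169581756391618
47 7 76 29.270855036824575 0.38984013653381444 -0.0012421876735481084
47 9 162 29.212888334543972 0.5153058600409836 -0.007178982026130072
47 12 179 29.004931696359446 0.8773333943538045 -0.026738720801977926
48 0 20 28.89468056791758 0.3196510464295316 -0.022426938332550023
48 3 45 29.079436095118254 0.5121569479849537 -0.01517506035896321
48 5 50 29.372553514480416 0.3960551826493255 0.026663086858313756
48 7 80 29.237727165738555 0.42575881206951594 0.010300460149746492
48 9 158 29.21046494918819 0.5086627704966675 0.014287627280895273
48 12 190 28.949072303827982 1.0337311695420441 -0.027148001737593984
```

B shows its flat end at 47°, so its + is at 227°. I need a heading of about 137, but the joint allows 132, so I'll use about 131 and let the pads align the cell.

play_rows(
  dp=[
    [-9,-10,0],
    [-9,-10,0],
    [-9,-10,0],
    [-9,-10,0],
    [-9,-10,0],
    [-9,-10.5,0],
    [0,0,0],
    [0,0,0],
  ],
  yaw=[7,7,7,7,7,7,7,7],
)

```text
t: 10.95
ee_pos: [458.6, -101.8, 75.9]
orientation: [1.944, 2.463, 0.002]
ft_force: [0.8, 0.4, -1.1]
width: 87.7
grasp_force: 0.0
```

play_rows(
  dp=[
    [0,0,0],
    [0,0,0],
    [0,0,0],
    [0,0,0],
    [0,0,0],
    [0,0,0],
    [0,0,0],
    [0,0,0],
  ],
  yaw=[7,7,7,7,7,7,7,7],
)

```text
t: 11.62
ee_pos: [459.2, -101.2, 75.9]
orientation: [0.558, 3.088, -0.0]
ft_force: [-1.1, -0.7, -0.1]
width: 87.9
grasp_force: 0.0
```

play_rows(
  dp=[
    [0,0,0],
    [0,0,0],
    [0,0,0],
    [0,0,0],
    [0,0,0],
    [0,0,0],
    [0,0,0],
    [0,0,0],
  ],
  yaw=[7,7,7,7,7,7,7,7],
)

```text
t: 12.28
ee_pos: [459.2, -101.2, 75.9]
orientation: [-0.957, 2.989, -0.003]
ft_force: [0.2, 0.2, -0.1]
width: 88.1
grasp_force: 0.0
```

```bash
python3 - <<'E'
from look import *
o,im,W=shot("w5",["cell_1"]);rect(W,(456,-102))
E
```

```text
12.2833 [ 459.18 -101.24   75.91] head 125.49985980367089 tilt [ 0. -0.] q1,q6 [ -13.88 -139.39] ft [ 0.17  0.16 -0.14]
cell_1 0.91 [323. 215.] [ 451.36 -105.99   32.71]
cell_1 0.88 [452. 135.] [351.07 -66.32  30.79]
cell_1 0.56 [551. 232.] [347.43  74.32  28.88]
3641 ((455.27337646484375, -103.3946762084961), (62.088741302490234, 34.376949310302734), 46.962982177734375) 33.523594645934494
```

play_rows(
  dp=[
    [-3.5,-1,-20],
    [0,0,-20],
    [0,0,-20],
    [0,0,-5],
    [0,0,0],
  ],
  yaw=[5,0,0,0,0],
)

```text
t: 12.8
ee_pos: [453.9, -102.3, 8.6]
orientation: [1.073, -2.952, -0.001]
ft_force: [0.1, 0.6, -0.2]
width: 87.9
grasp_force: 0.0
```

play_rows(
  dp=[
    [0,0,0],
    [0,0,0],
    [0,0,0],
    [0,0,0],
    [0,0,0],
    [0,0,0],
    [0,0,0],
    [0,0,0],
  ],
  yaw=[0,0,0,0,0,0,0,0],
  gripper=1,
)

```text
t: 13.47
ee_pos: [454.2, -102.7, 8.9]
orientation: [-1.076, 2.951, -0.0]
ft_force: [0.1, -0.1, 0.1]
width: 38.4
grasp_force: 0.3
```

play_rows(
  dp=[
    [0,0,0],
    [0,0,0],
    [0,0,0],
    [0,0,10],
    [0,0,30],
    [0,0,35],
    [0,0,35],
    [0,0,20],
  ],
  yaw=[0,0,0,0,0,-5,-7,-7],
)

```text
t: 14.13
ee_pos: [454.9, -102.8, 142.3]
orientation: [-0.564, 3.088, -0.002]
ft_force: [1.3, -0.3, -1.1]
width: 34.3
grasp_force: 28.5
```

play_rows(
  dp=[
    [22,7,0],
    [22,7,0],
    [22,8,0],
    [22,8,0],
    [22,8,0],
    [22,8,0],
    [22,8,0],
    [22,7,0],
  ],
  yaw=[-7,-7,-7,-7,-7,-7,-7,-7],
)

```text
t: 14.8
ee_pos: [630.5, -41.0, 139.2]
orientation: [-0.952, -2.993, 0.0]
ft_force: [-0.8, -0.3, -1.9]
width: 34.3
grasp_force: 28.5
```

play_rows(
  dp=[
    [4,0,0],
    [0,0,0],
    [0,0,0],
    [0,0,0],
    [0,0,0],
    [0,0,0],
    [0,0,0],
    [0,0,0],
  ],
  yaw=[-7,-7,-7,-7,-7,-7,-7,-4],
)

```text
t: 15.47
ee_pos: [633.5, -41.5, 139.2]
orientation: [-2.188, -2.254, 0.001]
ft_force: [-0.4, -1.0, -0.8]
width: 34.3
grasp_force: 28.5
```

```bash
python3 - <<'E'
from look import *
o,im,W=shot("w6",["pan_right","cell_1","bay","bay_plus","bay_leaf"]);print(o["width"],o["grasp_force"])
rect(W,(636,-42),75,60,80)
rect(W,(628,167),75,35,55);
top=viewer.get_image("top");P=pts(top);rect(P,(636,-42),75,60,80);rect(P,(628,167),60,68,95);rect(P,(455,-103),110,12,45)
E
```

```text
15.4667 [633.49 -41.55 139.15] head 1.6974529001599883 tilt [-0.  0.] q1,q6 [-4.83 -6.53] ft [-0.42 -1.03 -0.78]
pan_right 0.93 [323. 210.] [632.4  -13.01 144.33]
pan_right 0.29 [316. 214.] [628.79 -13.23 150.2 ]
cell_1 0.8 [75. 82.] [362.91  81.81  32.15]
cell_1 0.74 [321. 266.] [632.11 -36.09 163.92]
cell_1 0.72 [ 87. 203.] [360.65 -56.4   28.38]
bay 0.52 [388. 286.] [651.46  -8.13 224.12]
bay_plus 0.21 [403. 283.] [ 729.91 -150.63    2.76]
34.349856967947815 28.473369777202606
3904 ((635.2658081054688, -31.29632568359375), (56.00011444091797, 67.30138397216797), 2.124985933303833) 74.14748138503234
1090 ((629.8089599609375, 112.94688415527344), (56.01369857788086, 37.21610641479492), 1.6380349397659302) 54.48581308381407
27 ((634.2896118164062, 3.9897305965423584), (2.692265033721924, 52.80352020263672), 89.01515197753906) 78.14674279104344
321 ((627.379150390625, 166.75637817382812), (33.605831146240234, 59.437957763671875), 2.3711442947387695) 83.99423983775485Traceback (most recent call last):
  File "<stdin>", line 5, in <module>
  File "look.py", line 14, in rect
    print(len(q),cv2.minAreaRect(q[:,:2].astype(np.float32)),np.percentile(q[:,2],98))
                                                             ~~~~~~~~~~~~~^^^^^^^^^^^
    return _quantile_unchecked(
        a, q, axis, out, overwrite_input, method, keepdims, weights)
    return _ureduce(a,
                    func=_quantile_ureduce_func,
    ...<5 lines>...
                    overwrite_input=overwrite_input,
                    method=method)
    r = func(a, **kwargs)
    result = _quantile(arr,
                       quantiles=q,
    ...<2 lines>...
                       out=out,
                       weights=wgt)
    slices_having_nans = np.isnan(arr[-1, ...])
                                  ~~~^^^^^^^^^
IndexError: index -1 is out of bounds for axis 0 with size 0
```

play_rows(
  dp=[
    [2,-0.7,-30],
    [0,0,-18],
    [0,0,-8],
    [0,0,-3],
    [0,0,-1],
    [0,0,0],
  ],
  yaw=[0,0,0,0,0,0],
)

```text
t: 16.32
ee_pos: [636.6, -42.4, 79.4]
orientation: [2.181, 2.261, 0.001]
ft_force: [0.4, -0.0, -2.2]
width: 34.2
grasp_force: 28.5
```

play_rows(
  dp=[
    [0,0,-0.8],
    [0,0,-0.8],
    [0,0,0],
  ],
  yaw=[0,0,0],
)

```text
t: 16.57
ee_pos: [636.5, -42.4, 77.9]
orientation: [2.181, 2.26, 0.001]
ft_force: [0.8, -0.1, -1.7]
width: 34.5
grasp_force: 28.5
```

play_rows(
  dp=[
    [0,0,-0.5],
    [0,0,-0.5],
    [0,0,-0.4],
    [0,0,0],
    [0,0,0],
  ],
  yaw=[0,0,0,0,0],
)

```text
t: 16.98
ee_pos: [636.3, -42.4, 75.9]
orientation: [2.181, 2.261, 0.0]
ft_force: [1.5, -0.2, -0.5]
width: 34.4
grasp_force: 28.5
```

```bash
python3 - <<'E'
from look import *
f=[]
o=ctrl.get_obs();im=viewer.get_image("wrist");W=wpts(im,o).reshape(-1,3);rep(o)
for c in((636,-42),(628,167)):
    q=W[(abs(W[:,0]-c[0])<32)&(abs(W[:,1]-c[1])<48)&(W[:,2]>40)&(W[:,2]<78)];print(len(q),np.percentile(q[:,2],[2,10,50,90,98]))
im=viewer.get_image("side");W=pts(im).reshape(-1,3)
for c in((636,-44),(628,165)):
    q=W[(abs(W[:,0]-c[0])<32)&(abs(W[:,1]-c[1])<48)&(W[:,2]>40)&(W[:,2]<78)];print(len(q),np.percentile(q[:,2],[2,10,50,90,98]))
E
```

```text
16.9833 [636.35 -42.36  75.92] head 2.055516283183613 tilt [ 0. -0.] q1,q6 [-4.88 -6.93] ft [ 1.51 -0.15 -0.47]
4920 [46.16 66.   69.4  72.72 76.25]Traceback (most recent call last):
  File "<stdin>", line 5, in <module>
    return _quantile_unchecked(
        a, q, axis, out, overwrite_input, method, keepdims, weights)
    return _ureduce(a,
                    func=_quantile_ureduce_func,
    ...<5 lines>...
                    overwrite_input=overwrite_input,
                    method=method)
    r = func(a, **kwargs)
    result = _quantile(arr,
                       quantiles=q,
    ...<2 lines>...
                       out=out,
                       weights=wgt)
    slices_having_nans = np.isnan(arr[-1, ...])
                                  ~~~^^^^^^^^^
IndexError: index -1 is out of bounds for axis 0 with size 0
```

play_rows(
  dp=[
    [0,0,0],
    [0,0,0],
    [0,0,0],
    [0,0,0],
    [0,0,0],
    [0,0,0],
    [0,0,0],
    [0,0,0],
  ],
  yaw=[0,0,0,0,0,0,0,0],
  gripper=0,
)

```text
t: 17.7
ee_pos: [636.1, -42.3, 75.8]
orientation: [-2.181, -2.261, 0.0]
ft_force: [-0.2, 0.9, -0.8]
width: 84.2
grasp_force: 0.0
```

play_rows(
  dp=[
    [0,0,20],
    [0,0,35],
    [-40,-20,35],
    [-40,-20,35],
    [-35,-20,0],
    [0,0,0],
    [0,0,0],
  ],
  yaw=[0,0,0,0,0,0,0],
)

```text
t: 18.28
ee_pos: [541.2, -92.4, 182.8]
orientation: [2.183, 2.259, 0.0]
ft_force: [0.3, -0.1, 0.5]
width: 88.1
grasp_force: 0.0
```

```bash
python3 - <<'E'
from look import *
im=viewer.get_image("top");save(im,"top1.png");P=pts(im);W=P.reshape(-1,3)
for c in((636,-42),(628,167)):
    q=W[(abs(W[:,0]-c[0])<27)&(abs(W[:,1]-c[1])<43)&(W[:,2]>40)&(W[:,2]<110)];print(len(q),np.percentile(q[:,2],[2,20,50,90,98]))
    rect(P,c,50,np.percentile(q[:,2],98)-16,110)
o,im,W=shot("w7",["bay","bay_plus","bay_leaf","lamp","cell_1"])
E
```

```text
724 [45.15 49.52 55.01 80.63 82.6 ]
330 ((635.825927734375, -42.27839660644531), (33.02993392944336, 61.5359001159668), 8.256646156311035) 83.31593396713902
751 [ 65.58  69.54  74.78 100.47 102.75]
333 ((628.1389770507812, 167.1781005859375), (33.17049026489258, 58.70109176635742), 0.9597524404525757) 103.42395879854051
18.3333 [542.52 -91.98 182.59] head 1.988441513055761 tilt [ 0. -0.] q1,q6 [-10.87 -12.86] ft [ 0.65 -0.03  0.63]
bay_plus 0.89 [330. 268.] [ 554.96 -195.27   22.24]
bay_plus 0.59 [418. 147.] [625.72 -40.45  76.7 ]
bay_plus 0.32 [332. 290.] [nan nan nan]
bay_leaf 0.77 [334. 301.] [ 561.16 -231.99   38.93]
cell_1 0.95 [424. 152.] [630.89 -44.18  79.64]
cell_1 0.78 [157. 154.] [355.51 -60.04  31.73]
cell_1 0.61 [163.  33.] [364.86  74.98  33.1 ]
```

B on the right tray sank, so it is the heavier, and its + faces +y. Next I measure the bay.

```bash
python3 - <<'E'
from look import *
W=np.load("w7.npy");im=cv2.imread("pics/w7.png");
rect(W,(562,-246),130,25,34)
a=np.radians(8.5);ex=np.array([np.cos(a),np.sin(a)]);ey=np.array([-ex[1],ex[0]])
d=W[...,:2]-[562.5,-246.5];X=d@ex;Y=d@ey;Z=W[...,2]
H=np.full((70,40),np.nan)
for i in range(70):
    for j in range(40):pass
# top-down height map in lamp frame, 2 mm cells
H=np.full((45,30),np.nan)
for x,y,z in zip(X.ravel(),Y.ravel(),Z.ravel()):
    i=int((88-y)//3);j=int((x+45)//3)
    if 0<=i<45 and 0<=j<30 and z<90: H[i,j]=np.nanmax([H[i,j],z])
for i in range(45): print(f"{86.5-3*i:6.1f}",' '.join('  .' if np.isnan(h) else f"{h:3.0f}" for h in H[i]))
c=im[215:395,255:400];cv2.imwrite("pics/w7c.png",cv2.resize(c,None,fx=4,fy=3.3,interpolation=cv2.INTER_CUBIC))
E
```

```text
4544 ((561.6873779296875, -247.8785400390625), (100.93526458740234, 170.34642028808594), 8.67534065246582) 31.25766122063745Traceback (most recent call last):
  File "<stdin>", line 12, in <module>
ValueError: cannot convert float NaN to integer
```

```bash
cat > hm.py <<'E'
from look import *
def hm(W,org=(561.7,-247.9),yaw=8.67,s=3,y1=88,n=45,m=30,x0=-45):
    a=np.radians(yaw);ex=np.array([np.cos(a),np.sin(a)]);ey=np.array([-ex[1],ex[0]])
    d=W[...,:2]-org;X=(d@ex).ravel();Y=(d@ey).ravel();Z=W[...,2].ravel();k=np.isfinite(Z)
    H=np.full((n,m),np.nan)
    for x,y,z in zip(X[k],Y[k],Z[k]):
        i=int((y1-y)//s);j=int((x-x0)//s)
        if 0<=i<n and 0<=j<m and z<90: H[i,j]=np.nanmax([H[i,j],z])
    print("       ",' '.join(f"{x0+s*(j+.5):3.0f}" for j in range(m)))
    for i in range(n): print(f"{y1-s*(i+.5):6.1f}",' '.join('  .' if np.isnan(h) else f"{h:3.0f}" for h in H[i]))
E
python3 - <<'E'
from hm import *
hm(np.load("w7.npy"),n=40,m=18,x0=-27)
T=np.load("top0.npy");hm(T,(562.3,-245.4),8.7,4,90,30,14,-28)
im=cv2.imread("pics/w7.png");c=im[215:395,255:400];cv2.imwrite("pics/w7c.png",cv2.resize(c,None,fx=4,fy=3.3,interpolation=cv2.INTER_CUBIC))
E
```

```text
-26 -22 -20 -16 -14 -10  -8  -4  -2   2   4   8  10  14  16  20  22  26
  86.5  10   5  28  12   1  14  -0  -0  -1  16   1   0  -0  17   0   6  -0   6
  83.5  30  29  30  28  18  19  18  18  19  18  19  18  19  19  29  29  30  29
  80.5  30  30  30  30  19  18  19  19  19  19  18  20  18  19  30  31  30  31
  77.5  30  30  30  29  41  42  42  42  42  41  42  43  41  41  29  30  30  30
  74.5  30  30  31  29  42  42  42  43  42  41  42  42  41  42  29  30  30  29
  71.5  30  30  30  29   .   .  41  41   .  41  41  42   .   .  31  30  29  31
  68.5  30  30  30  30   .   .   .   .   .   .   .   .   .   .  30  30  30  30
  65.5  30  30  30  29   .   .   .   .   .   .   .   .   .   .  30  30  30  29
  62.5  29  30  30  30  22  22  23  22  23  22  22   .  22  22  29  30  30  30
  59.5  30  30  30  29  21  22  22  21  22  22  22  22  22  22  30  30  29  30
  56.5  30  30  30  28  22  22  22  22  22  22  22  22  22  21  29  30  30  30
  53.5  30  30  30  30  23  22  22  22  21  22  22  21  22  22  30  31  30  30
  50.5  30  30  30  29  22  21  22  22  23  23  22  22  23  22  29  30  29  30
 
[... 3385 characters left out ...]
 28  32
  12.0  34  30  31  26  70  74  76  74  72  72  22  29  32  32
   8.0  28  30  51  62  24  20   .  75   .  61  63  31  29  30
   4.0  28  29  60  64  64  25   .   .   .   .  62   .  30  32
   0.0  31  29  60  60  63  55  59   .  53  67  66   .  28  30
  -4.0  29  27  53  63  67  62  66  63  63  64  65   .  31  31
  -8.0  31  32  31   .   .   .   .   .   .   .   .   .  29  30
 -12.0  30  30  32   .   .   .   .   .   .   .   .   .  30  29
 -16.0  29  31  29  21   .   .   .   .   .   .   .  31  29  31
 -20.0  32  28  32  18  13  17  20   .   .  19  19  30  28  29
 -24.0  31  29  32  19  19  27  22  18  19  18  20  30  30  30
 -28.0  27  32  31  31  28  32  32  28  29  30  30  30  30  31
```

View pics/w7c.png

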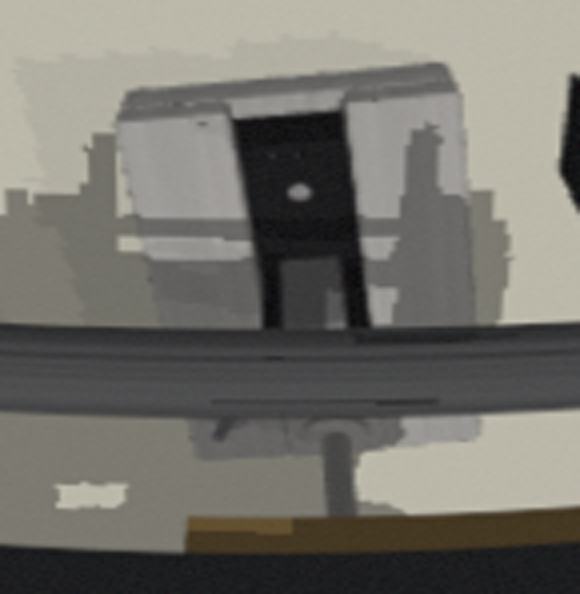

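```bash
python3 - <<'E'
from hm import *
W=np.load("w7.npy");a=np.radians(8.67);ex=np.array([np.cos(a),np.sin(a)]);ey=np.array([-ex[1],ex[0]])
d=W[...,:2]-[561.7,-247.9];X=d@ex;Y=d@ey;Z=W[...,2]
m=(abs(X)<13)&(Z>39)&(Z<46)&(Y>66)&(Y<84);print("wall top Y",np.percentile(Y[m],[2,10,50,90,98]))
m=(abs(X)<8)&(Z>28)&(Z<61)&(Y>8)&(Y<26);print("leaf Y",m.sum(),np.percentile(Y[m],[5,50,95]),np.polyfit(Z[m],Y[m],1))
m=(Y>25)&(Y<60)&(Z>28)&(Z<32)&(abs(X)<30);print("recess edges",np.percentile(X[m&(X<0)],99),np.percentile(X[m&(X>0)],1))
for y0 in(30,55):
    k=m&(abs(Y-y0)<6);print(y0,np.percentile(X[k&(X<0)],98),np.percentile(X[k&(X>0)],2))
print(ex,ey)
o=ctrl.get_obs();rep(o)
E
```

```text
wall top Y [72.74 73.12 75.34 77.23 77.51]
leaf Y 222 [15.58 16.59 17.43] [ 0.  16.4]
recess edges -16.829568427008134 16.744365779573677
30 -17.118545949275557 16.93801715641348
55 -17.204845829763325 16.714297668101132
[0.99 0.15] [-0.15  0.99]
18.6333 [542.98 -91.23 181.6 ] head 2.098777436138244 tilt [-0.  0.] q1,q6 [-10.78 -12.88] ft [ 0.11 -0.31 -0.2 ]
```

play_rows(
  dp=[
    [22,27,-10],
    [22,28,-10],
    [22,28,-10],
    [22,28,-10],
    [0,0,0],
    [0,0,0],
  ],
  yaw=[3,3,0,0,0,0],
)

```text
t: 19.13
ee_pos: [630.7, 21.1, 140.7]
orientation: [-2.055, -2.374, 0.002]
ft_force: [0.6, -0.5, -0.4]
width: 87.9
grasp_force: 0.0
```

```bash
python3 - <<'E'
from hm import *
o,im,W=shot("w8",["cell_1","cell_1_plus"]);rect(W,(636,-42),55,69,95);rect(W,(636,-42),55,60,95)
Z=W[...,2]
for deg in(6,7,8,9,10):
  a=np.radians(deg);ex=np.array([np.cos(a),np.sin(a)]);ey=np.array([-ex[1],ex[0]])
  d=W[...,:2]-[636,-42.3];X=d@ex;Y=d@ey
  m=(abs(X)<18)&(abs(Y)<40)&(Z>58)&(Z<90)
  k=m&(Z>80);print(deg,"top ridge X",np.median(X[k]),np.polyfit(Y[k],X[k],1)[0],np.percentile(Z[k],95))
  f=m&(Y>24)&(Z<77)&(Z>60)
  r=np.hypot(X[f],Z[f]-65)
  for lo,hi in((0,4),(6,9),(9,12),(12,16)):
    q=(r>=lo)&(r<hi);print(lo,q.sum(),np.median(Y[f][q]) if q.any() else 0)
E
```

```text
19.1333 [630.69  21.08 140.71] head 8.23608297250893 tilt [-0. -0.] q1,q6 [ 0.84 -7.4 ] ft [ 0.64 -0.54 -0.42]
cell_1 0.71 [317. 282.] [634.03 -37.87  80.61]
cell_1 0.63 [350.  24.] [627.51 159.55 101.66]
cell_1 0.61 [ 83. 104.] [361.19  88.59  31.97]
cell_1_plus 0.98 [ 66. 101.] [334.03  92.12  34.26]
cell_1_plus 0.75 [329. 148.] [628.8   67.82  36.96]
2222 ((635.7403564453125, -44.38624954223633), (33.03400421142578, 61.301109313964844), 9.083532333374023) 81.65168926329484
2470 ((635.3904418945312, -43.77766036987305), (34.145233154296875, 62.49818420410156), 8.35991382598877) 81.62862986189042
6 top ridge X -0.5931721301161437 -0.04544600076502796 81.76204009943487
0 37 28.487028236574385
6 73 27.30419991857805
9 82 26.89323146438518
12 116 26.49415043704422
7 top ridge X -0.646753225574968 -0.028723070974786054 81.76204009943487
0 36 28.535792026238774
6 68 27.15138414199954
9 89 26.93570080569202
12 118 26.65750647864317
8 top ridge X -0.5022396329606013 -0.012015389638955657 81.76204009943487
0 41 28.468936109104995
6 71 27.166284366870997
9 83 26.989138153029216
12 121 26.67028471638535
9 top ridge X -0.6788579822835262 0.004685916623377003 81.76204009943487
0 37 28.471768924188183
6 69 27.172077160466284
9 86 26.968589648904764
12 112 26.747172776391754
10 top ridge X -0.6124568322331561 0.021389708864039295 81.76204009943487
0 39 28.4430697593229
6 68 27.10810930687252
9 88 27.030596030017104
12 116 26.680066987725766
```

play_rows(
  dp=[
    [1.5,-22,0],
    [1.5,-22,0],
    [1.6,-22,-10],
    [0,0,-30],
    [0,0,-25],
    [0,0,-12],
    [0,0,0],
    [0,0,0],
  ],
  yaw=[0.5,0,0,0,0,0,0,0],
)

```text
t: 19.95
ee_pos: [634.7, -47.2, 65.4]
orientation: [-2.05, -2.38, 0.001]
ft_force: [-0.2, -0.4, -0.4]
width: 87.6
grasp_force: 0.0
```

play_rows(
  dp=[
    [1,2.2,-3],
    [0,0,-1.8],
    [0,0,0],
    [0,0,0],
  ],
  yaw=[0,0,0,0],
)

```text
t: 20.28
ee_pos: [636.5, -44.3, 61.1]
orientation: [2.048, 2.381, 0.001]
ft_force: [0.2, 0.0, -0.6]
width: 87.7
grasp_force: 0.0
```

play_rows(
  dp=[
    [0,0,0],
    [0,0,0],
    [0,0,0],
    [0,0,0],
    [0,0,0],
    [0,0,0],
    [0,0,0],
    [0,0,0],
  ],
  yaw=[0,0,0,0,0,0,0,0],
  gripper=0.6,
)

```text
t: 20.95
ee_pos: [636.0, -44.5, 60.3]
orientation: [-2.05, -2.381, 0.0]
ft_force: [-0.6, -0.7, 1.0]
width: 38.0
grasp_force: 0.0
```

play_rows(
  dp=[
    [0,0,0],
    [0,0,0],
    [0,0,0],
    [0,0,0],
  ],
  yaw=[0,0,0,0],
  gripper=1,
)

```text
t: 21.28
ee_pos: [636.1, -44.5, 60.4]
orientation: [2.05, 2.381, 0.0]
ft_force: [-0.0, -0.8, 0.3]
width: 33.1
grasp_force: 30.0
```

play_rows(
  dp=[
    [0,0,5],
    [0,0,10],
    [0,0,20],
    [0,0,25],
    [-10,-20,10],
    [-20,-35,0],
    [-20,-35,0],
    [-20,-35,0],
  ],
  yaw=[0,0,0,0,0,0,0,0],
)

```text
t: 21.95
ee_pos: [565.5, -170.4, 131.7]
orientation: [2.047, 2.381, 0.001]
ft_force: [0.8, -0.6, -1.2]
width: 33.1
grasp_force: 30.0
```

play_rows(
  dp=[
    [-12,-28.5,0],
    [0,0,0],
    [0,0,-20],
    [0,0,-20],
    [0,0,-10],
    [0,0,0],
    [0,0,0],
    [0,0,0],
  ],
  yaw=[0,0,0,0,0,0,0,0],
)

```text
t: 22.62
ee_pos: [554.8, -197.8, 81.3]
orientation: [2.048, 2.381, 0.001]
ft_force: [-1.0, 0.3, -1.4]
width: 33.6
grasp_force: 30.0
```

```bash
cat > st.py <<'E'
from hm import *
def st(n=4):
    F=[]
    for _ in range(n):
        o=ctrl.get_obs();F.append(o["ft_force"])
        viewer.get_image("side") if n>1 else 0
    rep(o);a=np.radians(8.67);ex=np.array([np.cos(a),np.sin(a)]);ey=np.array([-ex[1],ex[0]])
    d=o["ee_pos"][:2]-[561.7,-247.9];F=np.mean(F,0)
    print("lamp X %.2f Y %.2f z %.2f  Fx %.2f Fy %.2f Fz %.2f"%(d@ex,d@ey,o["ee_pos"][2],F[:2]@ex,F[:2]@ey,F[2]),"ex",ex,"w",o["width"])
if __name__=="__main__": st()
E
python3 st.py
```

```text
22.7667 [ 554.82 -197.98   81.41] head 8.574920760171752 tilt [ 0. -0.] q1,q6 [-20.8  -29.37] ft [ 0.49 -0.34 -1.86]
lamp X 0.72 Y 50.38 z 81.41  Fx -0.18 Fy 0.03 Fz -1.76 ex [0.99 0.15] w 33.580497597194324
```

```bash
python3 - <<'E'
from hm import *
o,im,W=shot("w9",[])
a=np.radians(8.67);ex=np.array([np.cos(a),np.sin(a)]);ey=np.array([-ex[1],ex[0]])
d=W[...,:2]-[561.7,-247.9];X=d@ex;Y=d@ey;Z=W[...,2]
m=(abs(X)<15)&(Z>38)&(Z<46)&(Y>66)&(Y<90);print("wall top Y",m.sum(),np.percentile(Y[m],[2,50,98]) if m.any() else 0)
m=(abs(X)<17)&(Z>72)&(Z<102)&(Y>70)&(Y<90)
r=np.hypot(X[m],Z[m]-86)
for lo,hi in((0,4),(6,9),(9,12),(12,16)):
    q=(r>=lo)&(r<hi);print(lo,q.sum(),np.median(Y[m][q]) if q.any() else 0)
q=(r>8);print("face X range",np.percentile(X[m],[1,99]),"Z",np.percentile(Z[m],[1,99]))
m=(Z>28)&(Z<32)&(abs(X)<30)&(Y>50)&(Y<84)
print("recess",m.sum(),np.percentile(X[m&(X<0)],98),np.percentile(X[m&(X>0)],2))
m=(abs(X)<6)&(Z>95)&(Z<106)&(Y>50)&(Y<90);print("ridge",m.sum(),np.percentile(Z[m],90) if m.any() else 0)
E
```

```text
22.8167 [ 554.65 -198.     81.26] head 8.568956919190525 tilt [ 0. -0.] q1,q6 [-20.8  -29.37] ft [ 0.43 -0.02 -1.5 ]
wall top Y 292 [72.76 75.43 77.3 ]
0 77 81.11919612725045
6 138 79.5829741844487
9 212 79.51490111853832
12 861 78.64897471385618
face X range [-16.08  15.8 ] Z [ 73.14 101.92]
recess 1359 -5.219778778698636 4.031606776817859
ridge 1337 102.19767957163897
```

play_rows(
  dp=[
    [0,0,-12],
    [0,0,-8],
    [0,0,-4],
    [0,0,0],
    [0.6,-4,0],
    [0.3,-2,0],
    [0,0,0],
    [0,0,0],
  ],
  yaw=[0,0,0,0,0,0,0,0],
)

```text
t: 23.53
ee_pos: [555.0, -204.1, 56.4]
orientation: [-2.05, -2.38, -0.0]
ft_force: [0.3, 1.3, -2.8]
width: 33.2
grasp_force: 30.0
```

```bash
python3 st.py
```

```text
23.6833 [ 554.9  -203.93   56.5 ] head 8.550751292730725 tilt [0. 0.] q1,q6 [-21.33 -29.89] ft [-0.99  1.36 -0.93]
lamp X -0.10 Y 44.49 z 56.50  Fx 0.06 Fy 1.31 Fz -1.75 ex [0.99 0.15] w 33.09273358823298
```

play_rows(
  dp=[
    [0.7,-1.2,0.4],
    [0.5,-1.2,0],
    [0,0,0],
    [0,0,0],
  ],
  yaw=[0,0,0,0],
)

```text
t: 24.07
ee_pos: [556.0, -206.3, 56.8]
orientation: [-2.05, -2.381, -0.0]
ft_force: [-0.3, 1.8, -1.1]
width: 33.5
grasp_force: 30.0
```

```bash
python3 st.py
```

```text
24.2167 [ 556.03 -206.32   56.76] head 8.554052220867964 tilt [-0.  0.] q1,q6 [-21.51 -30.06] ft [-1.51  1.64  0.08]
lamp X 0.66 Y 41.96 z 56.76  Fx -0.80 Fy 1.95 Fz -0.55 ex [0.99 0.15] w 33.32860704595225
```

play_rows(
  dp=[
    [0.1,-0.6,0],
    [0.1,-0.6,0],
    [0,0,0],
    [0,0,0],
  ],
  yaw=[0,0,0,0],
)

```text
t: 24.6
ee_pos: [556.2, -207.5, 56.7]
orientation: [-2.05, -2.381, 0.0]
ft_force: [-1.3, 2.6, -0.4]
width: 33.3
grasp_force: 30.0
```

```bash
python3 st.py
```

```text
24.75 [ 556.22 -207.54   56.72] head 8.554022951884138 tilt [-0.  0.] q1,q6 [-21.61 -30.17] ft [-1.06  2.4  -0.54]
lamp X 0.67 Y 40.73 z 56.72  Fx -1.21 Fy 2.46 Fz -0.70 ex [0.99 0.15] w 33.427254348389006
```

play_rows(
  dp=[
    [0.1,-0.5,0],
    [0,0,0],
    [0,0,0],
  ],
  yaw=[0,0,0],
)

```text
t: 25.05
ee_pos: [556.4, -208.0, 56.7]
orientation: [-2.049, -2.381, 0.0]
ft_force: [-0.9, 2.9, -1.2]
width: 33.6
grasp_force: 30.0
```

```bash
python3 st.py
```

```text
25.2 [ 556.36 -208.05   56.73] head 8.553415899914977 tilt [-0.  0.] q1,q6 [-21.65 -30.2 ] ft [-1.15  2.38 -0.91]
lamp X 0.73 Y 40.20 z 56.73  Fx -0.82 Fy 2.30 Fz -0.96 ex [0.99 0.15] w 33.17915690760762
```

play_rows(
  dp=[
    [0.1,-0.4,0],
    [0,0,0],
    [0,0,0],
  ],
  yaw=[0,0,0],
)

```text
t: 25.5
ee_pos: [556.4, -208.1, 56.7]
orientation: [-2.049, -2.38, -0.0]
ft_force: [-2.7, 5.0, 0.4]
width: 33.2
grasp_force: 30.0
```

```bash
python3 st.py
```

```text
25.65 [ 556.4  -208.16   56.72] head 8.553819884012592 tilt [-0.  0.] q1,q6 [-21.67 -30.24] ft [-1.39  4.48 -0.16]
lamp X 0.75 Y 40.09 z 56.72  Fx -1.56 Fy 4.72 Fz 0.50 ex [0.99 0.15] w 33.491903051937065
```

Ribs felt at Y = 40.1. I back off 1 mm and descend.

play_rows(
  dp=[
    [-0.15,1,0],
    [0,0,0],
    [0,0,-1.5],
    [0,0,-1.5],
    [0,0,-1.5],
    [0,0,0],
    [0,0,0],
  ],
  yaw=[0,0,0,0,0,0,0],
)

```text
t: 26.28
ee_pos: [556.6, -207.5, 52.1]
orientation: [2.049, 2.381, 0.0]
ft_force: [0.8, 2.2, -2.1]
width: 33.4
grasp_force: 30.0
```

```bash
python3 st.py
```

```text
26.4333 [ 556.55 -207.51   52.2 ] head 8.55742800609771 tilt [ 0. -0.] q1,q6 [-21.6  -30.15] ft [ 0.58  2.25 -1.69]
lamp X 1.00 Y 40.71 z 52.20  Fx 1.11 Fy 2.26 Fz -2.17 ex [0.99 0.15] w 33.37200914028804
```

play_rows(
  dp=[
    [-0.4,0,-1.5],
    [0,0,-1.5],
    [0,0,-1.5],
    [0,0,-1.5],
    [0,0,0],
    [0,0,0],
  ],
  yaw=[0,0,0,0,0,0],
)

```text
t: 26.98
ee_pos: [555.8, -207.4, 46.0]
orientation: [-2.049, -2.381, 0.0]
ft_force: [0.4, 3.0, -1.7]
width: 33.2
grasp_force: 30.0
```

```bash
python3 st.py
```

```text
27.1333 [ 555.76 -207.41   46.06] head 8.550260369393845 tilt [-0.  0.] q1,q6 [-21.62 -30.17] ft [-0.33  2.62 -2.84]
lamp X 0.23 Y 40.92 z 46.06  Fx 0.30 Fy 2.81 Fz -2.54 ex [0.99 0.15] w 33.550680818648836
```

play_rows(
  dp=[
    [0,0,-1],
    [0,0,-1],
    [0,0,-1],
    [0,0,-1],
    [0,0,0],
    [0,0,0],
  ],
  yaw=[0,0,0,0,0,0],
)

```text
t: 27.68
ee_pos: [556.0, -207.5, 42.2]
orientation: [2.049, 2.381, 0.0]
ft_force: [-0.4, 2.1, -0.8]
width: 33.6
grasp_force: 30.0
```

```bash
python3 st.py
```

```text
27.8333 [ 556.02 -207.45   42.17] head 8.556829018961409 tilt [0. 0.] q1,q6 [-21.61 -30.17] ft [-0.11  1.92 -0.9 ]
lamp X 0.48 Y 40.85 z 42.17  Fx 0.38 Fy 2.36 Fz -1.01 ex [0.99 0.15] w 33.10576987924595
```

Going well: axis about 46.7, button reaching the wall top.

play_rows(
  dp=[
    [0,0,-1],
    [0,0,-1],
    [0,0,-1],
    [0,0,0],
    [0,0,0],
  ],
  yaw=[0,0,0,0,0],
)

```text
t: 28.3
ee_pos: [555.9, -207.4, 39.1]
orientation: [-2.049, -2.381, 0.0]
ft_force: [-0.1, 2.7, -3.1]
width: 33.3
grasp_force: 30.0
```

```bash
python3 st.py
```

```text
28.45 [ 555.89 -207.43   39.15] head 8.552086814281598 tilt [-0.  0.] q1,q6 [-21.61 -30.17] ft [ 0.43  2.83 -1.92]
lamp X 0.36 Y 40.89 z 39.15  Fx 0.29 Fy 2.68 Fz -1.88 ex [0.99 0.15] w 33.310404887550156
```

play_rows(
  dp=[
    [0,0,-1],
    [0,0,-1],
    [0,0,-0.7],
    [0,0,0],
    [0,0,0],
  ],
  yaw=[0,0,0,0,0],
)

```text
t: 28.92
ee_pos: [556.0, -207.5, 36.5]
orientation: [-2.05, -2.381, 0.0]
ft_force: [0.0, 1.8, -0.7]
width: 33.6
grasp_force: 30.0
```

```bash
python3 st.py
```

```text
29.0667 [ 555.95 -207.45   36.48] head 8.555697230000863 tilt [-0.  0.] q1,q6 [-21.61 -30.17] ft [-0.02  3.2  -1.32]
lamp X 0.41 Y 40.85 z 36.48  Fx 0.38 Fy 2.74 Fz -1.30 ex [0.99 0.15] w 33.019099647227236
```

play_rows(
  dp=[
    [0,0,-0.6],
    [0,0,-0.6],
    [0,0,0],
    [0,0,0],
  ],
  yaw=[0,0,0,0],
)

```text
t: 29.45
ee_pos: [556.0, -207.5, 35.3]
orientation: [-2.05, -2.381, 0.0]
ft_force: [-0.6, 1.5, -1.1]
width: 33.2
grasp_force: 30.0
```

```bash
python3 st.py
```

```text
29.6 [ 555.99 -207.48   35.35] head 8.552450645807834 tilt [0. 0.] q1,q6 [-21.61 -30.17] ft [ 0.33  1.76 -0.76]
lamp X 0.45 Y 40.82 z 35.35  Fx -0.12 Fy 2.03 Fz -0.84 ex [0.99 0.15] w 33.472599523088824
```

play_rows(
  dp=[
    [0,0,-0.5],
    [0,0,0],
    [0,0,0],
  ],
  yaw=[0,0,0],
)

```text
t: 29.9
ee_pos: [556.0, -207.5, 34.9]
orientation: [2.05, 2.381, 0.0]
ft_force: [-0.8, 3.2, -0.5]
width: 33.4
grasp_force: 30.0
```

```bash
python3 st.py
```

```text
30.05 [ 555.98 -207.46   34.86] head 8.55647610914238 tilt [ 0. -0.] q1,q6 [-21.61 -30.17] ft [-0.02  2.52 -1.13]
lamp X 0.44 Y 40.84 z 34.86  Fx -0.13 Fy 2.71 Fz -0.77 ex [0.99 0.15] w 33.5783066421023
```

play_rows(
  dp=[
    [0,0,-0.5],
    [0,0,0],
    [0,0,0],
  ],
  yaw=[0,0,0],
)

```text
t: 30.35
ee_pos: [556.0, -207.5, 34.3]
orientation: [-2.05, -2.381, 0.0]
ft_force: [-0.8, 1.9, -0.6]
width: 33.7
grasp_force: 30.0
```

```bash
python3 st.py
```

```text
30.5 [ 555.97 -207.47   34.33] head 8.553427832538224 tilt [-0.  0.] q1,q6 [-21.61 -30.17] ft [-0.02  2.46 -0.21]
lamp X 0.43 Y 40.84 z 34.33  Fx 0.03 Fy 2.10 Fz -0.77 ex [0.99 0.15] w 33.45825847218769
```

play_rows(
  dp=[
    [-0.1,0.6,0],
    [-0.1,0.5,0],
    [0,0,0],
    [0,0,0],
  ],
  yaw=[0,0,0,0],
)

```text
t: 30.88
ee_pos: [555.8, -206.4, 34.4]
orientation: [2.049, 2.381, -0.0]
ft_force: [0.6, 3.5, -0.5]
width: 33.4
grasp_force: 30.0
```

```bash
python3 st.py
```

```text
31.0333 [ 555.81 -206.4    34.36] head 8.557503995541007 tilt [ 0. -0.] q1,q6 [-21.52 -30.08] ft [ 0.05  1.53 -0.68]
lamp X 0.43 Y 41.92 z 34.36  Fx 0.43 Fy 2.36 Fz -0.84 ex [0.99 0.15] w 33.497136783588935
```

play_rows(
  dp=[
    [0,0,0],
    [0,0,0],
    [0,0,0],
    [0,0,0],
    [0,0,0],
    [0,0,0],
    [0,0,0],
    [0,0,20],
  ],
  yaw=[0,0,0,0,0,0,0,0],
  gripper=0,
)

```text
t: 31.75
ee_pos: [553.5, -205.5, 51.6]
orientation: [-2.046, -2.377, 0.003]
ft_force: [-0.2, 0.1, -0.1]
width: 83.2
grasp_force: 0.0
```

play_rows(
  dp=[
    [0,0,30],
    [-4,20,40],
    [-5,30,25],
    [-5,30,0],
    [0,0,0],
    [0,0,0],
  ],
  yaw=[0,0,0,0,0,0],
  gripper=1,
)

```text
t: 32.25
ee_pos: [542.0, -126.8, 147.0]
orientation: [2.046, 2.383, 0.0]
ft_force: [-0.7, -0.2, 1.0]
width: 50.3
grasp_force: 0.0
```

```bash
cat > cellz.py <<'E'
from hm import *
def go(n):
    o,im,W=shot(n,[])
    a=np.radians(8.67);ex=np.array([np.cos(a),np.sin(a)]);ey=np.array([-ex[1],ex[0]])
    d=W[...,:2]-[561.7,-247.9];X=d@ex;Y=d@ey;Z=W[...,2]
    m=(abs(X)<2.5)&(Z>50)&(Z<62)&(Y>14)&(Y<71)
    for a,b in((14,30),(30,45),(45,60),(60,72)):
        k=m&(Y>a)&(Y<b);print(a,k.sum(),np.median(Z[k]) if k.any() else 0)
    k=(abs(X)<12)&(Z>45)&(Z<62)&(Y>60)&(Y<80);print("can end Y",np.percentile(Y[k],[95,99]))
    k=(Y>35)&(Y<70)&(Z>50)&(Z<60)&(abs(X)<18);print("Xc",np.percentile(X[k],[1,50,99]))
    k=(Z>28)&(Z<32)&(abs(X)>25)&(abs(X)<40)&(Y>20)&(Y<80);print("deck",np.median(Z[k]))
    return o,im,W
E
python3 -c "
from cellz import *
go('w10')
o=ctrl.get_obs();print(o['width'])"
```

```text
32.25 [ 541.96 -126.84  146.97] head 8.693432911112463 tilt [ 0. -0.] q1,q6 [-14.39 -23.08] ft [-0.74 -0.21  1.01]
14 64 54.943250826644245
30 63 54.69308277982418
45 68 54.749022285095705
60 54 54.76088081337028
can end Y [71.83 72.24]
Xc [-12.59  -1.05  11.28]
deck 29.191130676232405
46.10918689815024
```

```bash
python3 - <<'E'
from look import *
im=viewer.get_image("top");save(im,"top2.png");P=pts(im)
rect(P,(628,167),60,52,95)
c=im["pixels"][120:330,270:510,::-1];cv2.imwrite("pics/t2.png",cv2.resize(c,None,fx=3.3,fy=2.8,interpolation=cv2.INTER_CUBIC))
E
```

```text
469 ((627.8483276367188, 168.78976440429688), (55.92438888549805, 90.14151763916016), 1.9815492630004883) 83.46302971695215
```

View pics/t2.png

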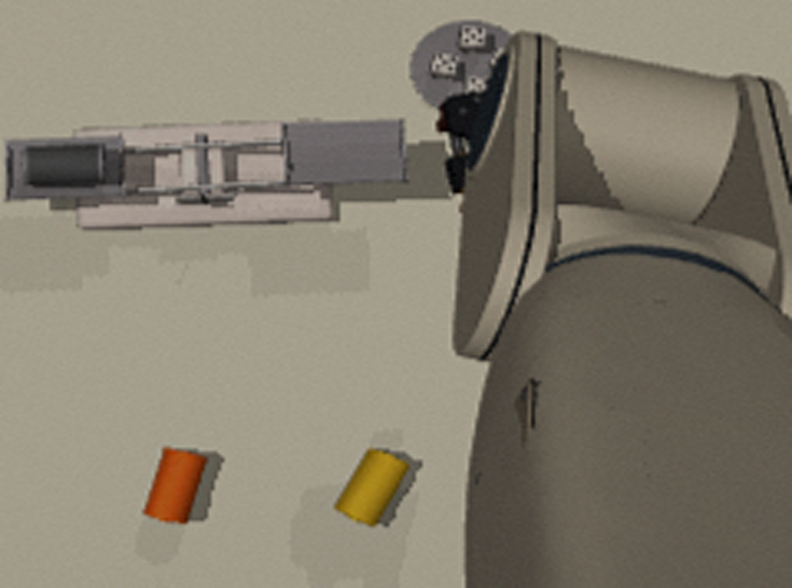

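The picture shows the lighter cell on the left tray (about pixel 65,165), and the coaster and dice in place. Depth puts the heavier cell home and level in the bay.

```bash
python3 -c "
from workcell import ticket
print(ticket.close_job())"
```

```text
the job is handed in; nothing more can be done
None
```

The job is handed in, with no verdict returned: the heavier cell (right tray sank) lies home and level in the lamp bay with its + button towards the wall, by depth measurement. The lighter cell is still on the left tray; the dice and coaster looked undisturbed as far as the arm let me see, and the cup, which I didn't re-check, was never near the arm's path.

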